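# Strip a gang of milling cutters and put each in its case

## Robot

A 6-joint arm with a two-finger parallel gripper is mounted at the origin on a cart in front of the work surface, level with it; the furniture and walls round the work are solid. World frame = base frame: x ahead of the robot, y to its left, z up, the work surface at z = 0. Lengths are in m, angles in rad, forces in N, time in s.
With the tool pointing down it reaches from about 0.3 to 0.75 m from the base axis. Payload 8.5 kg.
Tool frame: the origin (TCP) lies at the very end of the fingers, on their centre line; the grasp point (between the pads) lies 19 mm behind it (robot.hold_point_z is the distance from the TCP to the grasp point, in m); z points along the fingers, y is the line along which they close (so a half turn about z gives the same grasp; the last joint's range is limited). The gripper opens to 88 mm and grips with 3 to 60 N. Pads are 18 mm wide; open, the fingers measure 123 mm over their backs; the gripper's body (75 mm by 187 mm) begins 45 mm behind the grasp point.
Start: joints at [-0.215, 0.381, 1.297, -0, 1.464, -0.215], TCP at [0.55, 0, 0.239] pointing down, gripper open.
Joint ranges: [-3.11, 3.11], [-0.89, 2.33], [0.22, 2.48], [-1.42, 4.56], [0.17, 2.85], [-2.88, 2.88]. Speed limits (rad/s): [2.39, 2.39, 3.14, 3.14, 3.14, 3.14].

## Interface

Orientations are given as [roll, pitch, yaw] about the fixed x, y, z axes, in that order (R = Rz(yaw) Ry(pitch) Rx(roll)).
In Python, from rig import robot gives the robot as it stands. Calls block until the motion is done:
- robot.move_to(position, orientation): joint-space move of the TCP to a pose.
- robot.move_l(position, rot=None, max_speed=0.15): straight line of the TCP; rot=None keeps the orientation; max_speed is the mean speed in m/s.
- robot.move_j(angles): joint-space move.
- robot.command_gripper(opening, f_grip=None): opening from 0.0 (shut) to 1.0 (fully open); f_grip is the grip in N (None keeps the last); returns when the fingers have stopped.
- robot.wait(seconds).
- robot.solve_ik(position, orientation): joint angles nearest the present ones, or None.
- robot.capture(name): name is "scene" or "side" or "wrist"; returns a dict with "image" (420x560x3 uint8, red, green, blue), "intrinsics" (3x3 intrinsics, pixels), "R" (3x3) and "t" (3): a world point X has camera coordinates R X + t; the wrist camera has in their place "hand_eye" (4x4, takes a point from camera to tool coordinates, whose origin is the TCP and whose axes are the flange's). Camera axes: x right, y down, z forward; pixel columns grow to the right and rows downward; lengths in m; the calibration is good to about 2 mm. A picture is of the moment at which its call begins: read the wrist's pose just before it. There is no depth.
A pose or a line that the arm cannot do raises robot.Unreachable and nothing moves.
- robot.sign_off(): hands the job in; it is judged then, once.
Trained networks look in a picture, given as the dict that the camera call returned (one of the last four; its "shot" number tells which), for a name from the list of things; names that differ only in an ending like _2 or _b are one class to them, and where a whole thing is asked for, a point or a joint stands for the part that bears it (a point fixed in the world has none). Each returns a list of dicts, best first, with "score" (0 to 1); they miss things now and then, are a little off and sometimes report something else, mostly with a low value. They report only what shows in the picture. A call takes as long as a camera call. They do not tell look-alikes from the thing itself.
- robot.find_in(label, picture): "uv" ([column, row] in pixels, amid what is visible of it).
- robot.masks_of(label, picture): "region" (420x560 bool, what is visible of it) and "uv" ([column, row] in pixels, amid what is visible of it).
- robot.mark_of(label, picture): "uv" ([column, row] in pixels: a listed point, or the origin of a listed thing).
Readings, each from a call of its own:
- robot.current_time_s(): time.
- robot.current_joint_positions(): joint angles.
- robot.current_joint_velocities(): joint speeds.
- robot.current_effort(): joint torques, N m.
- robot.current_ee_pos(): TCP position.
- robot.current_tcp_rot(): TCP orientation.
- robot.current_wrist_force(): force on the tool from outside, world axes, zero at the start.
- robot.current_torque(): the same for the moment, N m.
- robot.current_gripper_width(): opening from 0.0 (shut) to 1.0 (fully open).
- robot.current_grip_force(): force on a finger pad.
Only numpy, scipy, OpenCV 4.12 (cv2) and the standard library are available. Lean on these libraries where they do the work, as an engineer would, in place of code of your own. Each camera call takes 0.05 s, during which the arm holds its last target. There are 200 camera calls.

## Task

The job on the mill is finished: take the stack of four milling cutters off the upright arbor and lay each one flat in its own open round case, the one whose recess is made for its diameter, so that no cutter is left loose in a case too big for it. The teeth chip easily, so set each cutter down rather than let it drop.

Things in the scene. Friction and masses are not known exactly. Their poses are not given: they have to be found in the camera images.
- arbor: Stub arbor screwed to the bench: grey foot plate 78 x 78 x 7 mm, flange 42 mm across with its top 12 mm above the bench, upright spindle 10 mm thick ending 62 mm up. The cutters are slipped loosely over it, one on another, to 72 mm up; nothing clamps them. The bench grinder behind (from x = 0.54 m, 0.2 m high) must not be run into. Origin: on the spindle's axis at bench height; z up.
- cutter_68: Steel milling cutter, a disc 68 mm in diameter over its 20 teeth and 16 mm thick, 15 mm bore, about 360 g; largest; at the bottom of the stack, on the arbor's flange, underside 12 mm above the bench at the start. Grasp it across its diameter from above and lift it straight off. Origin: centre of its underside; z: its axis, up.
- cutter_55: Steel milling cutter, a disc 55 mm in diameter over its 18 teeth and 16 mm thick, 15 mm bore, about 240 g; second largest; second from the bottom, underside 28 mm above the bench at the start. Grasp it across its diameter from above and lift it straight off. Origin: centre of its underside; z: its axis, up.
- cutter_42: Steel milling cutter, a disc 42 mm in diameter over its 14 teeth and 14 mm thick, 15 mm bore, about 130 g; second smallest; third from the bottom, underside 44 mm above the bench at the start. Grasp it across its diameter from above and lift it straight off. Origin: centre of its underside; z: its axis, up.
- cutter_29: Steel milling cutter, a disc 29 mm in diameter over its 10 teeth and 14 mm thick, 15 mm bore, about 60 g; smallest; on top of the stack, underside 58 mm above the bench at the start. Grasp it across its diameter from above and lift it straight off. Origin: centre of its underside; z: its axis, up.
- case_68: Open round grey plastic case, no lid, 88 mm across, with a plain round recess 80 mm in diameter and 5 mm deep: floor 4 mm, rim 9 mm above the bench. Made for the 68 mm cutter, with 6 mm of play all round; fingertips 6 mm or more above the cutter's underside clear the rim. Loose on the bench, about 200 g. Origin: centre of its underside; z up.
- case_55: Open round grey plastic case, no lid, 75 mm across, with a plain round recess 67 mm in diameter and 5 mm deep: floor 4 mm, rim 9 mm above the bench. Made for the 55 mm cutter, with 6 mm of play all round; fingertips 6 mm or more above the cutter's underside clear the rim. Loose on the bench, about 200 g. Origin: centre of its underside; z up.
- case_42: Open round grey plastic case, no lid, 62 mm across, with a plain round recess 54 mm in diameter and 5 mm deep: floor 4 mm, rim 9 mm above the bench. Made for the 42 mm cutter, with 6 mm of play all round; fingertips 6 mm or more above the cutter's underside clear the rim. Loose on the bench, about 200 g. Origin: centre of its underside; z up.
- case_29: Open round grey plastic case, no lid, 49 mm across, with a plain round recess 41 mm in diameter and 5 mm deep: floor 4 mm, rim 9 mm above the bench. Made for the 29 mm cutter, with 6 mm of play all round; fingertips 6 mm or more above the cutter's underside clear the rim. Loose on the bench, about 200 g. Origin: centre of its underside; z up.
There are look-alikes about, which are no part of the job. What is shaped like the cutter_29 but turquoise is not meant. What is shaped like the cutter_55 but orange is not meant.

How it is judged:
At the end, for the whole second after the job is handed in: Each of the four cutters lies flat on the floor of the case of its own size: centre within 9 mm of the case's centre (the recess itself allows 6 mm), underside within 1.5 mm of the recess floor, tilted less than 0.08 rad; the cases stand flat on the bench; all cutters are let go and at rest (horizontal distance between cutter_68 and case_68 below 0.009 m and z of cutter_68 in the frame of case_68 between 0.002 and 0.0055 m and angle between each of cutter_68, case_68, cutter_55, case_55, cutter_42, case_42, cutter_29, case_29's own z axis and vertical below 0.08 rad and height (world z) of each of case_68, case_55, case_42, case_29 below 0.004 m and linear speed of each of cutter_68, cutter_55, cutter_42, cutter_29 below 0.02 m/s and contact force between the fingers and cutter_68 below 0.1 N and horizontal distance between cutter_55 and case_55 below 0.009 m and z of cutter_55 in the frame of case_55 between 0.002 and 0.0055 m and contact force between the fingers and cutter_55 below 0.1 N and horizontal distance between cutter_42 and case_42 below 0.009 m and z of cutter_42 in the frame of case_42 between 0.002 and 0.0055 m and contact force between the fingers and cutter_42 below 0.1 N and horizontal distance between cutter_29 and case_29 below 0.009 m and z of cutter_29 in the frame of case_29 between 0.002 and 0.0055 m and contact force between the fingers and cutter_29 below 0.1 N); the robot touches nothing.
It fails at once if the 68 mm cutter is dropped: it falls free of the fingers at more than 0.6 m/s (a drop of about 2 cm) (contact force between the fingers and cutter_68 below 0.05 N and linear speed of cutter_68 above 0.6 m/s).
It fails at once if the 55 mm cutter is dropped: it falls free of the fingers at more than 0.6 m/s (a drop of about 2 cm) (contact force between the fingers and cutter_55 below 0.05 N and linear speed of cutter_55 above 0.6 m/s).
It fails at once if the 42 mm cutter is dropped: it falls free of the fingers at more than 0.6 m/s (a drop of about 2 cm) (contact force between the fingers and cutter_42 below 0.05 N and linear speed of cutter_42 above 0.6 m/s).
It fails at once if the 29 mm cutter is dropped: it falls free of the fingers at more than 0.6 m/s (a drop of about 2 cm) (contact force between the fingers and cutter_29 below 0.05 N and linear speed of cutter_29 above 0.6 m/s).
It also fails if it takes over 120 s, if anything falls off the work surface, if the arm or the gripper's body presses on something with over 40 N, if the wrist force passes 120 N, or if a joint passes its speed limit or range.

## Working session

There is one attempt and no reset: what is moved stays moved. The work goes in short steps, each a Python script; the robot and the scene stay as the last script left them, time stands still between calls to the robot, and variables do not carry over. Pictures are saved under pics/ and viewed, at most 14 in all, crops included, and the job is handed in when it is done.

```bash
mkdir -p pics; ls
cat > h.py <<'E'
import numpy as np, cv2
from rig import robot
def ray(p,uv,z):
    K,R,t=np.array(p["intrinsics"]),np.array(p["R"]),np.array(p["t"])
    d=R.T@np.linalg.solve(K,[uv[0],uv[1],1]); c=-R.T@t
    return c+d*(z-c[2])/d[2]
def save(p,n): cv2.imwrite("pics/"+n+".png",p["image"][...,::-1])
E
python3 - <<'E'
from h import *
np.set_printoptions(precision=4,suppress=True)
Z=dict(arbor=0,cutter_68=.012,cutter_55=.028,cutter_42=.044,cutter_29=.058,case_68=0,case_55=0,case_42=0,case_29=0)
ims=[]
for c in ("scene","side"):
    p=robot.capture(c);save(p,c+"0")
    print(c,-np.array(p["R"]).T@p["t"])
    for l,z in Z.items():
        for m in robot.mark_of(l,p): print(l,round(m["score"],2),np.round(m["uv"],1),ray(p,m["uv"],z)[:2])
print(robot.current_tcp_rot(),robot.hold_point_z,robot.current_time_s())
print(robot.capture("wrist")["hand_eye"])
E
```

```text
pics
scene [0.1277 0.5911 0.8213]
arbor 0.71 [258.8 274.7] [0.447  0.0522]
cutter_68 0.75 [343.5 211.9] [ 0.3507 -0.2059]
cutter_68 0.69 [262.1 276. ] [0.4344 0.0598]
cutter_68 0.58 [259.  256.4] [0.4668 0.015 ]
cutter_68 0.46 [257.7 274.6] [0.4446 0.0609]
cutter_68 0.43 [260.  265.6] [0.4522 0.0369]
cutter_55 0.75 [343.5 211.9] [ 0.3463 -0.1901]
cutter_55 0.69 [262.1 276. ] [0.4283 0.0703]
cutter_55 0.58 [259.  256.4] [0.4601 0.0264]
cutter_55 0.46 [257.7 274.6] [0.4384 0.0714]
cutter_55 0.43 [260.  265.6] [0.4458 0.0479]
cutter_42 0.75 [343.5 211.9] [ 0.3419 -0.1744]
cutter_42 0.69 [262.1 276. ] [0.4222 0.0808]
cutter_42 0.58 [259.  256.4] [0.4534 0.0378]
cutter_42 0.46 [257.7 274.6] [0.4321 0.0819]
cutter_42 0.43 [260.  265.6] [0.4393 0.0588]
cutter_29 0.75 [343.5 211.9] [ 0.3381 -0.1606]
cutter_29 0.69 [262.1 276. ] [0.4169 0.09  ]
cutter_29 0.58 [259.  256.4] [0.4476 0.0477]
cutter_29 0.46 [257.7 274.6] [0.4266 0.0911]
cutter_29 0.43 [260.  265.6] [0.4337 0.0684]
case_68 0.9 [330.3 159.5] [ 0.4647 -0.3961]
case_68 0.88 [295.6 230.9] [ 0.4323 -0.1036]
case_68 0.66 [229.5 328.5] [
[... 1993 characters left out ...]
3 [351.7 326.7] [ 0.4668 -0.3991]
case_55 0.79 [319.6 274.2] [ 0.4849 -0.2446]
case_55 0.75 [227.1 178.8] [0.4482 0.2167]
case_55 0.54 [269.2 244. ] [ 0.4319 -0.1047]
case_42 0.83 [351.7 326.7] [ 0.4668 -0.3991]
case_42 0.79 [319.6 274.2] [ 0.4849 -0.2446]
case_42 0.75 [227.1 178.8] [0.4482 0.2167]
case_42 0.54 [269.2 244. ] [ 0.4319 -0.1047]
case_29 0.83 [351.7 326.7] [ 0.4668 -0.3991]
case_29 0.79 [319.6 274.2] [ 0.4849 -0.2446]
case_29 0.75 [227.1 178.8] [0.4482 0.2167]
case_29 0.54 [269.2 244. ] [ 0.4319 -0.1047]
[ 3.1416 -0.      1.5708] 0.0187 1.0
[[ 0.0004 -0.9634 -0.2682  0.0689]
 [ 1.      0.0001  0.0011 -0.0006]
 [-0.001  -0.2682  0.9633 -0.1458]
 [ 0.      0.      0.      1.    ]]
```

View pics/scene0.png

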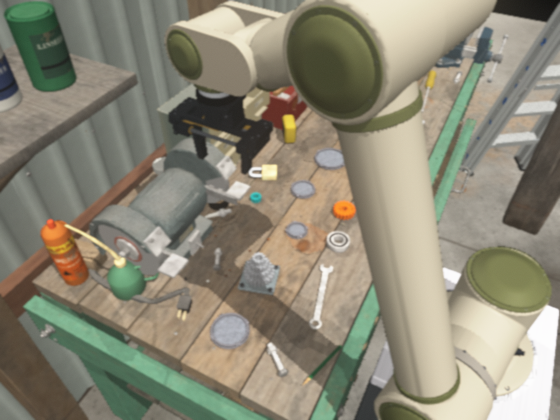

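View pics/side0.png

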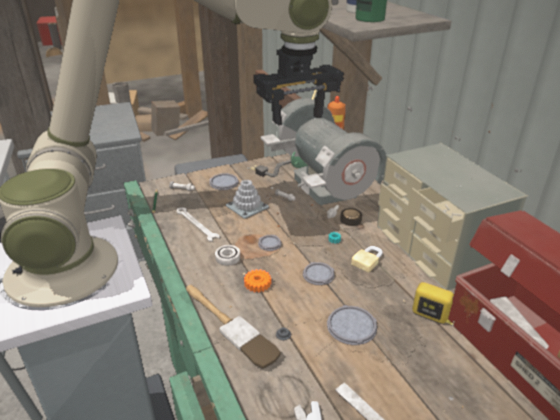

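Both views show the steel stack on the arbor at scene (259,265) and side (246,195). There are four grey cases:

| Case | scene | side |
|---|---|---|
| A | (230,330) | (225,181) |
| B | (296,230) | (270,243) |
| C | (303,190) | (319,273) |
| D | (330,159) | (352,326) |

These could be mistaken for a cutter:
- Orange cutter: scene (344,210). Rejected, it's an excluded colour.
- Turquoise cutter: scene (256,197). Rejected, it's an excluded colour.
- Bearing: scene (339,241). Rejected, it isn't on the arbor.

I choose the steel stack on the arbor. Next I'll take close wrist views.

```bash
cat >> h.py <<'E'
from scipy.spatial.transform import Rotation as Ro
np.set_printoptions(precision=4,suppress=True)
DOWN=[np.pi,0,np.pi]
def wcap():
    P=np.array(robot.current_ee_pos());Rt=Ro.from_euler("xyz",robot.current_tcp_rot()).as_matrix()
    p=robot.capture("wrist");T=np.eye(4);T[:3,:3]=Rt;T[:3,3]=P
    W=np.linalg.inv(T@np.array(p["hand_eye"]));p["R"]=W[:3,:3];p["t"]=W[:3,3];return p
def circ(p,region,z):
    """region's outline on the plane z: circle centre, radius"""
    c=max(cv2.findContours(region.astype(np.uint8),cv2.RETR_EXTERNAL,cv2.CHAIN_APPROX_NONE)[0],key=cv2.contourArea)[:,0]
    q=np.array([ray(p,u,z)[:2] for u in c],np.float32)
    (x,y),(a,b),_=cv2.fitEllipse(q*1000)
    return np.array([x,y,a,b])/1000
E
python3 - <<'E'
from h import *
robot.move_l([.45,0,.26])
robot.move_to([.44,.053,.2],DOWN)
p=wcap();save(p,"arb")
for l,z in [("arbor",0),("cutter_29",.072)]:
    for m in robot.masks_of(l,p): print(l,round(m["score"],2),np.round(m["uv"]),m["region"].sum(),circ(p,m["region"],z))
for n,xy in dict(A=(.441,.206),B=(.432,-.104),C=(.4815,-.2435),D=(.466,-.3975)).items():
    robot.move_to([*xy,.18],DOWN)
    p=wcap();save(p,n)
    for m in robot.masks_of("case_68",p): print(n,round(m["score"],2),np.round(m["uv"]),m["region"].sum(),circ(p,m["region"],.009))
print(robot.current_time_s())
E
python3 -c "
import cv2,numpy as np
a=[cv2.resize(cv2.imread('pics/%s.png'%n),(400,300)) for n in ('arb','A','B','D')]
cv2.imwrite('pics/m1.png',np.vstack([np.hstack(a[:2]),np.hstack(a[2:])]))"
```

```text
arbor 0.95 [283. 173.] 1505 [0.4285 0.056  0.0532 0.0824]
cutter_29 0.91 [280. 202.] 579 [0.4409 0.0596 0.0264 0.0299]
cutter_29 0.88 [ 28. 115.] 2320 [ 0.3569 -0.1655  0.0445  0.0483]
cutter_29 0.78 [280. 187.] 614 [0.4351 0.0595 0.0437 0.0444]
cutter_29 0.6 [279. 175.] 726 [0.4323 0.0591 0.0522 0.0525]
cutter_29 0.56 [285. 192.] 576 [0.4375 0.06   0.0346 0.0366]
cutter_29 0.51 [116. 289.] 185 [ 0.5273 -0.1169  0.0101  0.0276]
A 0.97 [278. 183.] 3899 [0.4302 0.2016 0.0767 0.0768]
A 0.71 [ 10. 190.] 1003 [ 0.4322 -0.0868  0.0298  0.0549]
B 0.95 [544. 197.] 2765 [0.4325 0.1859 0.0557 0.0827]
B 0.83 [157. 236.] 2167 [ 0.4756 -0.2424  0.0558  0.0689]
B 0.7 [279. 194.] 1727 [ 0.4298 -0.104   0.0512  0.0514]
B 0.58 [ 29. 226.] 4166 [ 0.4649 -0.3844  0.0781  0.0927]
C 0.86 [274. 197.] 2563 [ 0.4787 -0.244   0.0621  0.0633]
C 0.85 [139. 182.] 5440 [ 0.4651 -0.3933  0.0887  0.0914]
C 0.73 [406. 150.] 1959 [ 0.4307 -0.107   0.0502  0.0529]
D 0.97 [276. 196.] 5204 [ 0.4647 -0.3963  0.089   0.0908]
D 0.88 [410. 210.] 2586 [ 0.4787 -0.2468  0.0628  0.0659]
6.9
```

View pics/m1.png

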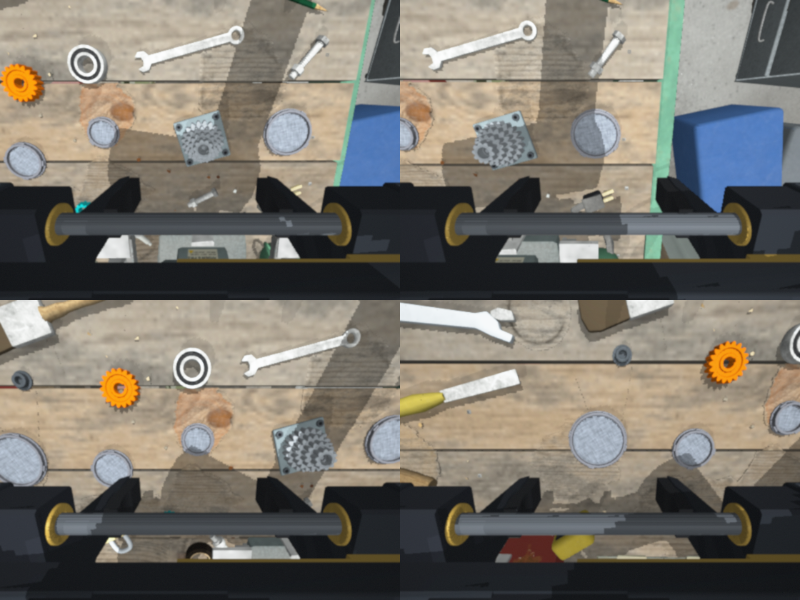

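The montage shows the stack on the arbor at about (203,138) in the top-left panel. The case diameters come out as A≈77 → case_55, B≈51 → case_29, C≈63 → case_42 and D≈89 → case_68. I'll take one more, more vertical look at the stack.

Run:
```python
from h import *
robot.move_l([.46,-.3,.25],max_speed=.3)
for i,xy in enumerate([(.48,.06),(.46,.03),(.45,.09)]):
    robot.move_to([*xy,.24],DOWN); robot.wait(.2)
    p=wcap();save(p,"st%d"%i)
    if i==0:
        im=p["image"][120:300,190:370];cv2.imwrite("pics/stc.png",cv2.resize(im,None,fx=3,fy=3,interpolation=2)[...,::-1])
    for m in robot.masks_of("cutter_29",p):
        c=[circ(p,m["region"],z) for z in (.072,.058,.044,.028)]
        if abs(c[0][1]-.058)<.03: print(i,round(m["score"],2),np.round(m["uv"]),*c)
    for m in robot.masks_of("arbor",p)[:1]: print("arbor",circ(p,m["region"],.007))
    for m in robot.mark_of("arbor",p)[:1]: print("arbor",ray(p,m["uv"],0))
    for m in robot.masks_of("case_55",p): print(i,"case",circ(p,m["region"],.009))
```

```text
0 0.96 [271. 150.] [0.4408 0.0602 0.0338 0.0345] [0.4421 0.0602 0.0353 0.0361] [0.4435 0.0603 0.0368 0.0376] [0.445  0.0603 0.0385 0.0394]
0 0.7 [275. 137.] [0.4387 0.0602 0.0514 0.0522] [0.4399 0.0603 0.0537 0.0545] [0.4412 0.0603 0.056  0.0568] [0.4426 0.0604 0.0587 0.0595]
0 0.65 [277. 142.] [0.4392 0.0601 0.0436 0.0451] [0.4405 0.0602 0.0456 0.0472] [0.4418 0.0602 0.0475 0.0492] [0.4433 0.0602 0.0497 0.0515]
0 0.61 [269. 164.] [0.4421 0.0601 0.0253 0.0256] [0.4435 0.0602 0.0264 0.0268] [0.4449 0.0602 0.0276 0.0279] [0.4465 0.0602 0.0289 0.0292]
arbor [0.4429 0.0606 0.0827 0.0851]
arbor [0.445  0.0662 0.    ]
0 case [ 0.4792 -0.2393  0.0641  0.0688]
0 case [0.4312 0.1995 0.0744 0.0773]
0 case [ 0.4308 -0.1013  0.0517  0.0537]
1 0.98 [294. 164.] [0.4388 0.0582 0.0437 0.0469] [0.4409 0.0594 0.0457 0.049 ] [0.4431 0.0607 0.0476 0.0511] [0.4455 0.0621 0.0498 0.0535]
1 0.84 [296. 167.] [0.4396 0.0587 0.0344 0.0353] [0.4418 0.06   0.0359 0.0368] [0.444  0.0613 0.0375 0.0384] [0.4465 0.0627 0.0392 0.0402]
1 0.77 [300. 176.] [0.4415 0.0598 0.0252 0.0268] [0.4438 0.0611 0.0263 0.028 ] [0.4
[... 382 characters left out ...]
3 0.054 ] [0.4374 0.0627 0.0547 0.0565] [0.4399 0.0616 0.057  0.0589] [0.4426 0.0603 0.0597 0.0616]
2 0.73 [263. 176.] [0.4365 0.0633 0.0431 0.0453] [0.439  0.0621 0.045  0.0473] [0.4414 0.0609 0.0469 0.0493] [0.4443 0.0596 0.0491 0.0516]
2 0.69 [256. 177.] [0.4391 0.0619 0.0338 0.0354] [0.4417 0.0607 0.0354 0.037 ] [0.4443 0.0595 0.0369 0.0385] [0.4473 0.0581 0.0386 0.0404]
2 0.65 [252. 184.] [0.4413 0.061  0.0262 0.027 ] [0.444  0.0597 0.0274 0.0282] [0.4467 0.0584 0.0285 0.0294] [0.4498 0.057  0.0299 0.0308]
arbor [0.441  0.0613 0.0783 0.0845]
arbor [0.4465 0.0632 0.    ]
2 case [ 0.4306 -0.1011  0.05    0.0536]
2 case [0.4304 0.2001 0.0758 0.0777]
2 case [ 0.4787 -0.2387  0.0638  0.0694]
```

View pics/stc.png

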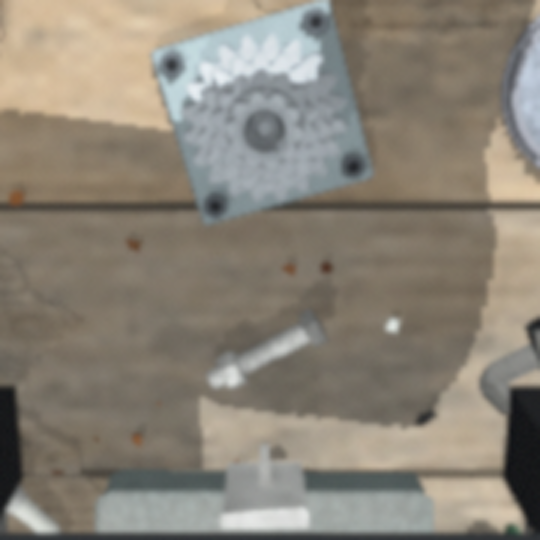

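The crop shows the stack centred on its plate, with the 29 mm cutter's bore at about (265,130). All views agree on an axis near (0.4418, 0.0604). I'll start with cutter_29.

```bash
cat >> h.py <<'E'
AX=np.array([.4418,.0604])
CASE={29:(.4305,-.1025),42:(.4787,-.244),55:(.4306,.1998),68:(.4647,-.3963)}
UND={29:.058,42:.044,55:.028,68:.012}
TIP=.007
def st(s): print(s,"t",round(robot.current_time_s(),1),"w",round(robot.current_gripper_width()*88,1),"f",round(robot.current_grip_force(),1),"F",np.array(robot.current_wrist_force()),np.array(robot.current_ee_pos()))
def pick(d,f,ax=AX):
    robot.command_gripper(min(1,(d+20)/88),f_grip=f)
    z=UND[d]+TIP
    robot.move_to([*ax,z+.06],DOWN)
    robot.move_l([*ax,z],max_speed=.08); st("at")
    robot.command_gripper(0,f_grip=f); st("closed")
    robot.move_l([*ax,z+.015],max_speed=.04); st("up15")
    robot.move_l([*ax,.062+.03+TIP],max_speed=.1); st("lifted")
def place(d,xy=None):
    xy=CASE[d] if xy is None else xy
    robot.move_l([*xy,.1],max_speed=.2)
    robot.move_l([*xy,.004+TIP+.012],max_speed=.1); st("above")
    robot.move_l([*xy,.004+TIP+.0005],max_speed=.02); st("down")
    robot.command_gripper(min(1,(d+7)/88)); robot.wait(.2); st("open")
    robot.move_l([*xy,.12],max_speed=.1)
E
python3 - <<'E'
from h import *
robot.move_to([*AX,.2],DOWN)
pick(29,20)
p=wcap();save(p,"held29")
im=[cv2.resize(p["image"],(400,300))]
p=robot.capture("side");im.append(cv2.resize(p["image"][130:250,170:330],(400,300)))
cv2.imwrite("pics/h29.png",np.hstack(im)[...,::-1])
E
```

```text
at t 13.1 w 48.8 f 0.0 F [ 0.0331  0.1461 -0.6752] [0.4422 0.0604 0.0655]
closed t 13.6 w 27.3 f 20.0 F [-0.7344 -0.1723  1.925 ] [0.4419 0.0604 0.0652]
up15 t 14.1 w 27.3 f 20.0 F [-0.9825 -0.2711 -0.4138] [0.4418 0.0604 0.0801]
lifted t 14.4 w 27.1 f 20.0 F [ 0.7592 -0.5476 -0.9106] [0.4419 0.0604 0.099 ]
```

View pics/h29.png

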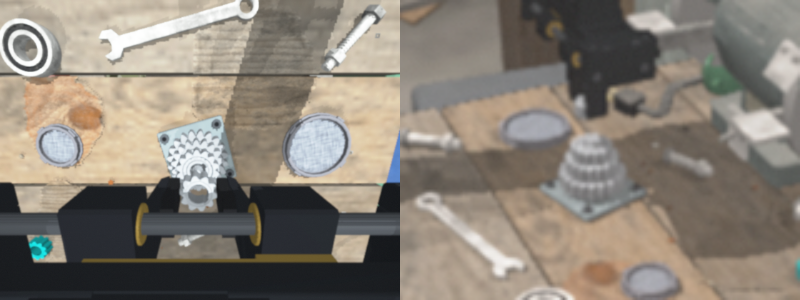

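Cutter_29 is held between the pads at (199,192) in the wrist view, and three cutters remain on the arbor. I'll place it and check.

```bash
cat >> h.py <<'E'
def check(d):
    c=np.array(CASE[d]);robot.move_to([c[0]+.02,c[1],.16],DOWN);robot.wait(.2)
    p=wcap();save(p,"placed%d"%d)
    for l,z in ((f"case_{d}",.009),(f"cutter_{d}",.004+(.014 if d<50 else .016))):
        for m in robot.masks_of(l,p):
            q=circ(p,m["region"],z)
            if np.hypot(*(q[:2]-c))<.04: print(l,round(m["score"],2),q)
    u=(np.array(p["intrinsics"])@(p["R"]@[*c,.01]+p["t"]));u=(u[:2]/u[2]).astype(int)
    s=np.maximum(u-60,0);cv2.imwrite("pics/p%dc.png"%d,cv2.resize(p["image"][s[1]:s[1]+120,s[0]:s[0]+120],(360,360),interpolation=2)[...,::-1])
E
python3 - <<'E'
from h import *
place(29);check(29)
E
```

```text
above t 16.4 w 27.1 f 20.0 F [-0.4546  0.2661 -0.9511] [ 0.4307 -0.1025  0.0234]
down t 17.1 w 27.4 f 20.0 F [ 0.1586 -0.5175 -0.7148] [ 0.4305 -0.1025  0.0114]
open t 17.7 w 36.1 f 0.0 F [-0.2325  0.568  -0.3637] [ 0.4305 -0.1025  0.0115]
case_29 0.68 [ 0.4302 -0.1041  0.0507  0.0516]
cutter_29 0.8 [ 0.4305 -0.1018  0.0266  0.0277]
```

View pics/p29c.png

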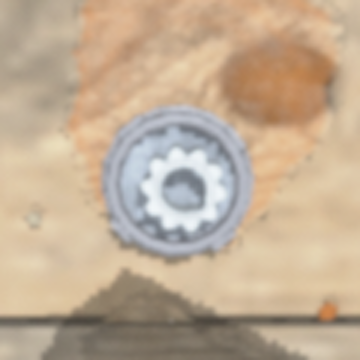

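Cutter_29 lies flat inside its recess at (184,189), near the case centre. Next is cutter_42.

Run:
```python
from h import *
pick(42,30)
if 35<robot.current_gripper_width()*88<44:
    place(42);check(42)
    robot.move_to([.45,.0,.2],DOWN); robot.wait(.2)
    robot.move_to([.46,.06,.2],DOWN); robot.wait(.2)
    p=wcap();save(p,"st55")
    for m in robot.masks_of("cutter_55",p):
        q=circ(p,m["region"],.044)
        if np.hypot(*(q[:2]-AX))<.03: print(round(m["score"],2),q,circ(p,m["region"],.028))
    a=[cv2.resize(p["image"][60:260,180:380],(360,360))[...,::-1],cv2.imread("pics/p42c.png")]
    cv2.imwrite("pics/m42.png",np.hstack(a))
```

```text
at t 21.7 w 62.3 f 0.0 F [-0.2851  0.1084  0.3313] [0.4421 0.0602 0.0513]
closed t 22.2 w 40.3 f 30.0 F [-0.7774 -0.0089  3.9567] [0.4419 0.0604 0.0513]
up15 t 22.7 w 40.4 f 30.0 F [ 0.1313  0.8129 -1.6257] [0.4418 0.0604 0.0661]
lifted t 23.2 w 40.2 f 30.0 F [-0.4501 -0.5161 -1.6014] [0.4416 0.0604 0.0987]
above t 25.8 w 39.8 f 30.0 F [ 0.0138  0.1702 -0.919 ] [ 0.479  -0.2442  0.0235]
down t 26.5 w 40.5 f 30.0 F [-0.2765  0.5138 -1.573 ] [ 0.4787 -0.244   0.0114]
open t 27.1 w 49.1 f 0.0 F [ 0.2123 -0.6287  0.0581] [ 0.4787 -0.244   0.0115]
case_42 0.8 [ 0.4789 -0.2437  0.0634  0.0641]
0.98 [0.4398 0.0601 0.0557 0.0571] [0.4424 0.0601 0.0586 0.0602]
0.73 [0.4416 0.0601 0.0495 0.0503] [0.4443 0.0601 0.0521 0.053 ]
```

View pics/m42.png

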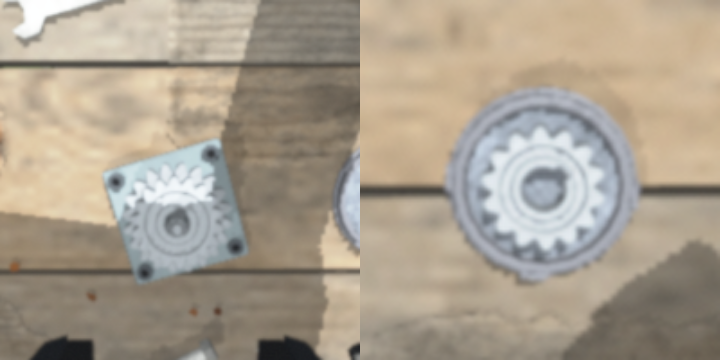

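Cutter_42 sits centred in its case at (543,187), and the stack now has two cutters with the top one at (177,222). Next are 55 and 68.

Run:
```python
from h import *
pick(55,40)
assert 48<robot.current_gripper_width()*88<57
place(55);check(55)
pick(68,50)
assert 60<robot.current_gripper_width()*88<70
place(68);check(68)
robot.move_l([.45,-.2,.25],max_speed=.3)
cv2.imwrite("pics/m55.png",np.hstack([cv2.imread("pics/p55c.png"),cv2.imread("pics/p68c.png")]))
p=robot.capture("side");cv2.imwrite("pics/sidef.png",cv2.resize(p["image"][140:370,150:430],(800,657))[:600,:,::-1])
```

```text
at t 32.8 w 75.2 f 0.0 F [-0.8479 -0.8136 -0.3955] [0.4422 0.0604 0.0355]
closed t 33.2 w 53.0 f 40.0 F [-0.6701 -0.5413  3.7889] [0.4419 0.0604 0.0352]
up15 t 33.7 w 52.9 f 40.0 F [-0.4395  0.6006 -3.3176] [0.4418 0.0604 0.0501]
lifted t 34.4 w 52.7 f 40.0 F [-0.0791 -0.51   -3.5356] [0.4415 0.0604 0.0985]
above t 36.1 w 53.3 f 40.0 F [-0.1607  0.4922 -2.6983] [0.431  0.1997 0.0234]
down t 36.9 w 52.8 f 40.0 F [ 0.027  -1.0154 -2.8091] [0.4306 0.1998 0.0115]
open t 37.4 w 61.7 f 0.0 F [ 0.1515 -0.0856  0.2676] [0.4306 0.1998 0.0115]
cutter_55 0.83 [0.4303 0.2005 0.05   0.0512]
at t 41.5 w 88.2 f 0.0 F [ 0.3572 -0.368  -0.3877] [0.4421 0.0605 0.0194]
closed t 41.9 w 66.4 f 50.0 F [-0.5302  0.2934  4.2001] [0.4419 0.0604 0.0193]
up15 t 42.4 w 66.5 f 50.0 F [-0.6681  0.3738 -3.7718] [0.4418 0.0604 0.0341]
lifted t 43.2 w 66.6 f 50.0 F [ 0.7233 -0.1592 -4.1743] [0.4414 0.0604 0.0985]
above t 46.6 w 67.0 f 50.0 F [ 1.0295  0.0933 -2.7161] [ 0.465  -0.3966  0.0236]
down t 47.3 w 66.8 f 50.0 F [ 0.0593 -0.0882 -3.4283] [ 0.4647 -0.3963  0.0114]
open t 47.9 w 75.0 f 0.0 F [-0.2355 -0.566  -0.3011] [ 0.4647 -0.3963  0.0116]
case_68 0.79 [ 0.465  -0.3962  0.0877  0.0885]
cutter_68 0.67 [ 0.4645 -0.396   0.0631  0.0633]
```

View pics/m55.png

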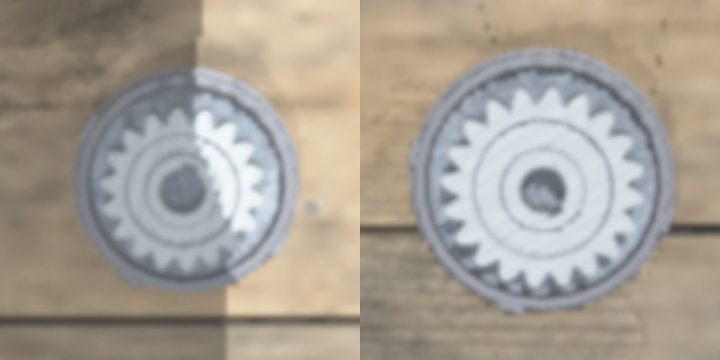

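View pics/sidef.png

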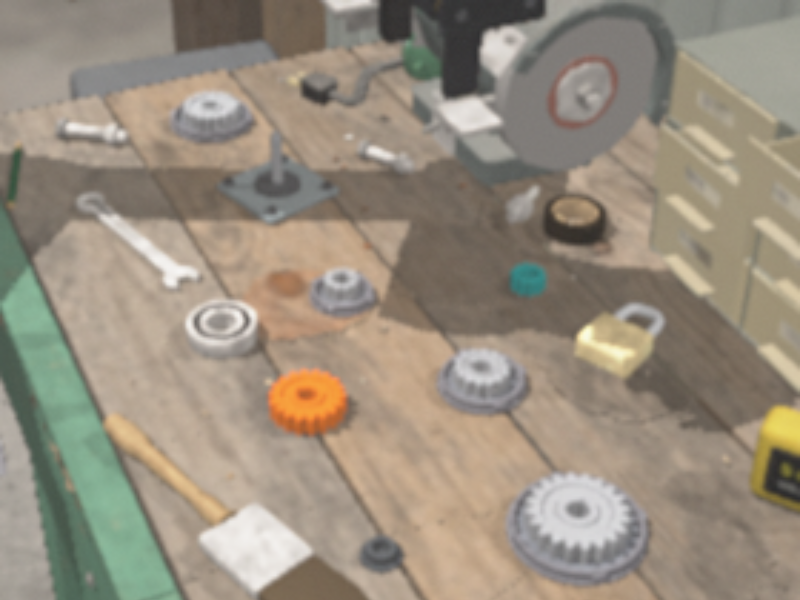

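All four cutters lie flat in their own cases, at (212,110), (342,285), (482,370) and (578,515) in the side crop. The arbor is empty and the gripper is clear.

```bash
python3 -c "
from rig import robot
robot.wait(.5);print(robot.sign_off())"
```

```text
the job is handed in; nothing more can be done
None
```

I moved all four cutters off the arbor and set each one down flat in the case made for its size; the final pictures confirm this, and the job is handed in (no verdict was returned).

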